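# Start up the leather edge sander

## Robot

A 7-joint arm with a two-finger parallel gripper is mounted at the origin on the work surface. World frame = base frame: x ahead of the robot, y to its left, z up, the work surface at z = 0. Lengths are in m, angles in rad, forces in N, time in s.
With the tool pointing down it reaches from about 0.4 to 0.85 m from the base axis. Payload 4.5 kg.
Tool frame: the origin (TCP) lies midway between the tips of the shut fingers; the grasp point (between the pads) lies 19 mm behind it; z points along the fingers, y is the line along which they close (so a half turn about z gives the same grasp; the last joint's range is limited). The gripper opens to 88 mm and grips with 3 to 60 N. Pads are 18 mm wide; open, the fingers measure 123 mm over their backs; the gripper's body (75 mm by 187 mm) begins 45 mm behind the grasp point.
Start: joints at [0.034, 0.689, -0.195, 1.565, 0.157, 0.902, -0.215], TCP at [0.625, 0, 0.239] pointing down, gripper open.
Joint ranges: [-3.01, 3.01], [-0.46, 2.08], [-1.47, 1.51], [0.13, 2.56], [-1, 4.14], [0.04, 2.09], [-2.66, 2.66]. Speed limits (rad/s): [2.57, 2.57, 3.14, 3.14, 3.14, 3.14, 3.14].

## Interface

Orientations are given as a unit quaternion [x, y, z, w].
In Python, from plant import get_state, viewer, workorder gives the robot as it stands. The module is installed in compiled form; this text tells all that it offers.
- The arm moves only by the tool step_arm, never from a script. Its argument "motion" is a list of rows, each an object of numbers: "wx", "wy", "wz": the turn, a rotation vector about the tool's x, y, z each as a share of 180 degrees, from -1 to 1; "dx", "dy", "dz": the shift along the tool's x, y, z each as a share of 8 cm, from -1 to 1; "claw": the finger opening in mm, from 0 to 88.1. A call has 1 to 8 rows; each row is the pose to reach, as a shift and turn from the pose commanded when the call began, along the tool's axes at that moment, turning the shorter way round; what a row does not reach only later rows make up. A row lasts 1/10 s, in which the tool goes at most 50 mm and 8.59 degrees, less where a joint would pass 70% of its speed; a pose out of reach is approached as far as the arm can. A call with a number of a shift or a turn outside -1 to 1 is refused whole. A call with a gripper value outside its range is refused whole. The fingers move at their own pace and stop on an object; "force" is the grip in N (left out, the last holds). Time passes only in rows, so rows that repeat a pose let the fingers close. It gives the time, the measured TCP pose, the force, the opening and the grip force at its end, in the units of the state.
- get_state(): the state, without advancing time (a new reading comes with each control period).
- viewer.snapshot(name): name is "scene" or "side" or "wrist"; returns (picture, depth): 400x640x3 uint8, red, green, blue; 400x640 float32, m along the optical axis (not along the pixel's ray), 0 where there is no reading.
- viewer.calibration(name): a dict with "vfov" (degrees; the focal length in pixels is half the picture's height over the tangent of half this angle, whatever the lens; pixels are square), "cx", "cy" (the principal point, pixels), "dist_coeffs" ([k1, k2, p1, p2, k3] as OpenCV has them; the pictures are not rectified), "extrinsics" (4x4, takes a point from camera to world coordinates). Camera axes: x right, y down, z forward; pixel columns grow to the right and rows downward; lengths in m; the calibration is good to about 2 mm. A picture is of the moment at which its call begins: read the wrist's pose just before it. calibration takes no time and is no camera call; for the wrist camera it gives the pose at the moment of the call.
- workorder.finish_job(): hands the job in; it is judged then, once.
The state is a dict: "clock": time; "q": joint angles; "qd": joint speeds; "joint_torque": joint torques, N m; "tool_pos": TCP position; "eef_rot": TCP orientation; "contact_force": force on the tool from outside, world axes, zero at the start; "moment": the same for the moment, N m; "opening": opening from 0.0 (shut) to 1.0 (fully open); "finger_force": force on a finger pad.
Only numpy, scipy, OpenCV 4.12 (cv2) and the standard library are available. Lean on these libraries where they do the work, as an engineer would, in place of code of your own. Each camera call takes 0.05 s, during which the arm holds its last target. There are 200 camera calls.

## Task

Get the edge sander on the leather bench running: first press the extractor's rocker switch fully over to on, then push the raised steel hood fully down over the sanding drum, and only then press the start button (the lower flat-topped one, not the mushroom-headed stop) right in and let it go. It only takes pressing with the fingertips: pick nothing up, do not press the stop, and leave the thread cone, wooden reel, jar and hammer where they are.

Things in the scene. Friction and masses are not known exactly. Their poses are not given: they have to be found in the camera images.
- switch_box: Extractor switch: white box 90 x 90 mm, 46 mm high, fixed to the bench left or right of the middle, opposite to the start/stop station. Origin: centre of its underside. x points away from the robot (give or take the yaw), z up. On top it has one wide white rocker, 68 mm long (along x) and 36 mm wide, of two flat halves that meet at the pivot in a shallow V.
- switch_pivot (a point): Middle of the rocker, on its pivot line, 52 mm above the bench; axes as the box. Off: the far (+x) half stands up, its end 8 mm above this height, and the near half lies low. Press the far half down about 22 mm from the pivot: it takes about 3 to 5 N and stays over. On: the far half slopes gently down to 3 mm below the pivot height and the near half stands up.
- rocker (a joint): Angle of the extractor's rocker, rad: 0 = off (far half up), 0.32 = fully on (far half down, against its stop). It stays where it is left, so press it right over.
- sander: Edge sander bolted to the bench; origin: centre of its underside, x away from the robot, z up. Grey motor 120 mm across, 160 mm long, its level shaft along y at 130 mm height, on a pedestal; a 90 mm sanding drum under the steel hood at the +y end, a dark wooden burnishing head at the other. A black terminal box on the motor reaches 211 mm height, 87 mm or more from the hood's middle.
- hood_hinge (a point): Middle of the hood's hinge line, 190 mm above the bench, fixed to the sander (60 mm along +x and 122 mm along +y of its origin). Axes as the sander: y along the hinge, -x towards the hood's free edge (roughly towards the robot), z up.
- hood_top (a point): Point on the hood's upper face, 80 mm from the hinge line, mid-width; moves with the hood. The hood is a bent steel sheet 64 mm wide (y), with a flat top 116 mm long from the hinge and a 36 mm lip turned down at the free edge. Shut, the flat top is level, its upper face 7 mm above the hinge line (197 mm above the bench).
- hood (a joint): Opening angle of the hood, rad: 0 = fully down over the drum (stop), 0.85 = fully raised; it starts raised 0.45 to 0.8. Stiff hinge: it stays where it is left. Pushing down on the flat top about 55 mm (measured level) in front of the hinge line takes about 2 to 5 N.
- station: Start/stop station: grey box 80 mm (x) by 150 mm (y), 54 mm high, fixed to the bench left or right of the middle. Origin: centre of its underside; x away from the robot, z up. Two black buttons in steel collars on its top, 68 mm apart: start at +y (left seen from the robot), stop at -y.
- start_top (a point): Centre of the top of the start button: black flat-topped round cap 31 mm across, 10 mm proud of its steel collar, 68 mm above the bench. Presses straight down 6 mm against a spring (1.7 N at first, 5 N fully in) and comes back up by itself. Axes as the station.
- start_button (a joint): Travel of the start button, m: 0 = up, 0.006 = fully in. The contact is made beyond 0.004.
- stop_top (a point): Centre of the top of the stop button on the same box: black mushroom head 42 mm across, 83 mm above the bench. Not to be pressed.
- stop_button (a joint): Travel of the stop button, m: 0 = up, 0.006 = fully in.
- cone_mid (a point): Bystander: tapered cone of tan thread, 62 mm across the foot, 112 mm tall; point on its axis half-way up. Cone, wooden reel and jar stand upright in three places: between the two switch boxes, left of the sander and right of it, any of them in any place.
- reel_mid (a point): Bystander: small wooden reel, 48 mm across its flanges, 52 mm tall; the point is on its axis half-way up.
- tin_mid (a point): Bystander: amber glass jar with a metal cap, 60 mm across, 55 mm tall; the point is on its axis half-way up.
- hammer_grip (a point): Bystander: hammer with a pale wooden handle, lying flat on the bench at the right, roughly along x; the point is on its handle.
Mind the look-alikes: they are no part of the job. What is shaped like the switch_box but blue is not meant.

How it is judged:
By the outcome, as a careful person would: the job done as asked, in the order asked, and still so for the second after the job is handed in, with the robot touching nothing.
It also fails if it takes over 50 s, if anything falls off the work surface, if the arm or the gripper's body presses on something with over 40 N, if the wrist force passes 120 N, or if a joint passes its speed limit or range.

## Working session

There is one attempt and no reset: what is moved stays moved. The work goes in short steps, Python scripts to look and compute and a tool call to move; the robot and the scene stay as the last step left them, time stands still between calls to the robot, and variables do not carry over. Pictures are saved under pics/ and viewed, at most 10 in all, crops included, and the job is handed in when it is done.

Besides the shell and the picture viewer there is one more tool, called after ">>>" as name(argument=value, ...) on one line, values as JSON. step_arm: Moves the arm, as the interface text tells. Shift numbers are shares of 8 cm and turn numbers shares of 180 degrees, none past 1 either way. Its arguments: {"type":"object","properties":{"motion":{"type":"array","items":{"type":"object","properties":{"wx":{"type":"number","minimum":-1,"maximum":1},"wy":{"type":"number","minimum":-1,"maximum":1},"wz":{"type":"number","minimum":-1,"maximum":1},"dx":{"type":"number","minimum":-1,"maximum":1},"dy":{"type":"number","minimum":-1,"maximum":1},"dz":{"type":"number","minimum":-1,"maximum":1},"claw":{"type":"number"}}}},"force":{"type":"number"}},"required":["motion"]}

```bash
mkdir -p pics; cat > h.py <<'E'
import numpy as np,cv2
from plant import get_state,viewer,workorder
def cam(n):
    c=viewer.calibration(n);f=200/np.tan(np.radians(c["vfov"])/2)
    return np.array([[f,0,c["cx"]],[0,f,c["cy"]],[0,0,1]]),np.array(c["dist_coeffs"],float),np.array(c["extrinsics"])
def snap(n,fn):
    C=cam(n);p,d=viewer.snapshot(n);cv2.imwrite("pics/"+fn+".png",p[:,:,::-1]);np.savez(fn+".npz",p=p,d=d,K=C[0],D=C[1],E=C[2]);return p,d,C
def load(fn):
    z=np.load(fn+".npz");return z["p"],z["d"],(z["K"],z["D"],z["E"])
def cloud(d,C):
    K,D,E=C;h,w=d.shape;u=np.stack(np.meshgrid(np.arange(w),np.arange(h)),-1).reshape(-1,1,2).astype(np.float64)
    n=cv2.undistortPoints(u,K,D).reshape(h,w,2)
    P=np.concatenate([n*d[...,None],d[...,None]],-1)
    return P@E[:3,:3].T+E[:3,3]
def ray(uv,z,C):
    K,D,E=C;n=cv2.undistortPoints(np.array(uv,float).reshape(-1,1,2),K,D).reshape(-1,2)
    v=np.c_[n,np.ones(len(n))]@E[:3,:3].T;o=E[:3,3];return o+v*((z-o[2])/v[:,2:])
E
python3 - <<'E'
from h import *
for n in("scene","side","wrist"):
    p,d,C=snap(n,n+"0");print(n,C[2].round(3).tolist(),(d>0).mean())
s=get_state();print(s)
E
```

```text
scene [[0.873, 0.305, -0.379, 1.15], [0.487, -0.55, 0.679, -1.261], [-0.001, -0.778, -0.629, 1.247], [0.0, 0.0, 0.0, 1.0]] 0.98297265625
side [[-0.964, -0.127, 0.236, 0.123], [-0.267, 0.526, -0.807, 1.208], [-0.022, -0.841, -0.541, 0.99], [0.0, 0.0, 0.0, 1.0]] 0.99028125
wrist [[1.0, 0.0, -0.001, 0.623], [-0.0, -0.946, -0.325, 0.085], [-0.001, 0.325, -0.946, 0.383], [0.0, 0.0, 0.0, 1.0]] 0.9959375
{'clock': 0.15, 'q': array([ 0.03383779,  0.68973277, -0.19452439,  1.56607334,  0.15734636,
        0.90253455, -0.2151076 ]), 'qd': array([ 9.40538137e-04, -2.09715060e-03,  1.35035914e-03, -3.57874039e-03,
        9.01633964e-04,  1.27969278e-04, -5.64850080e-05]), 'joint_torque': array([-1.46674727e-03, -5.27863634e+01, -1.26819178e+00, -1.53587687e+01,
       -5.24473807e-02,  3.92338901e-03,  1.12435155e-04]), 'tool_pos': array([ 6.24529692e-01, -7.47210747e-05,  2.38139237e-01]), 'eef_rot': array([ 7.07091599e-01,  7.07121639e-01, -5.28279359e-04, -4.23903387e-04]), 'contact_force': array([-0.3117669 ,  0.04414493,  0.10150156]), 'moment': array([-0.060738  ,  0.00184548,  0.00730083]), 'finger_force': 0.0, 'opening': 1.0034865984325754}
```

View pics/scene0.png

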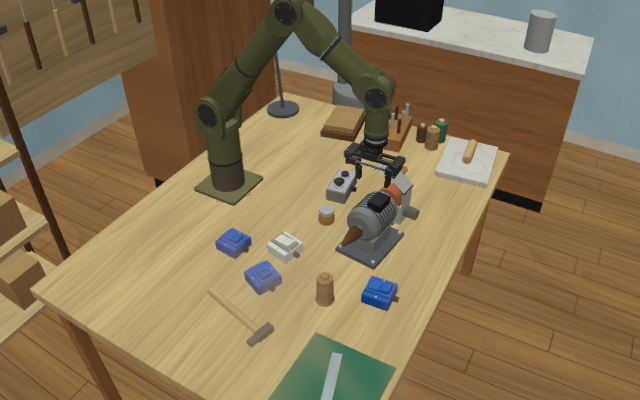

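View pics/side0.png

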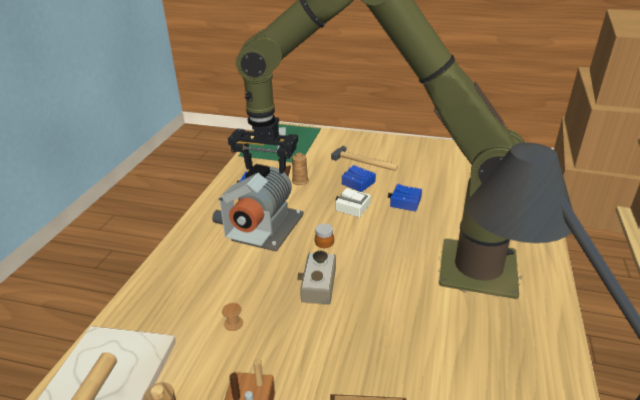

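The scene view shows the white switch at (285,246), the station at (342,183), the sander at (375,220) and the jar between the boxes at (326,214). In the side view the white switch is at (353,201), the station at (318,278) with start nearer at about (316,275) and stop at (320,257), the hood at about (265,185), the jar at (324,236), the reel at (232,316) and the cone at (300,168).

```bash
python3 - <<'E'
from h import *
big=[]
for n,boxes in(("side",{"sw":(325,180,385,222),"st":(290,240,350,310),"sand":(205,150,310,255)}),("scene",{"sw":(262,226,308,266),"st":(320,160,362,208),"sand":(330,165,420,268)})):
    p,d,C=load(n+"0");X=cloud(d,C)
    tab=[X[340,360] if n=="side" else X[300,150]];print(n,"table",np.round(tab,3).tolist())
    for k,(a,b,c,e) in boxes.items():
        P=X[b:e,a:c].reshape(-1,3);col=p[b:e,a:c].reshape(-1,3).astype(int)
        if k=="sw": m=(col.min(1)>130)&(np.ptp(col,axis=1)<35)&(P[:,2]>.03)
        elif k=="st": m=(P[:,2]>.03)&(P[:,2]<.1)&(np.ptp(col,axis=1)<40)
        else: m=(P[:,2]>.03)
        Q=P[m]
        print(n,k,len(Q),"lo",np.percentile(Q,2,0).round(3),"hi",np.percentile(Q,98,0).round(3))
        if k=="st":
            B=Q[(col[m].max(1)<75)&(Q[:,2]>.055)];
            for nm,s in(("stop",B[:,2]>.076),("start",(B[:,2]<.074)&(B[:,2]>.062))): print(nm,s.sum(),np.median(B[s],0).round(3) if s.any() else "")
        if k!="sand":
            T=Q[(Q[:,2]>.04)&(Q[:,2]<.062)][:,:2].astype(np.float32);print("rect",cv2.minAreaRect(T))
    cr=p[150:310,205:400] if n=="side" else p[155:275,225:425]
    big.append(cv2.resize(cr,(600,int(600*cr.shape[0]/cr.shape[1])),interpolation=cv2.INTER_CUBIC))
cv2.imwrite("pics/a.png",big[0][:,:,::-1]);cv2.imwrite("pics/b.png",big[1][:,:,::-1])
E
```

```text
side table [[0.272, 0.344, 0.003]]
side sw 423 lo [ 0.359 -0.25   0.031] hi [ 0.456 -0.161  0.063]
rect ((0.40705639123916626, -0.21059957146644592), (0.09536439180374146, 0.08800289034843445), 75.12657928466797)
side st 1308 lo [0.375 0.12  0.032] hi [0.463 0.256 0.085]
stop 79 [0.427 0.152 0.083]
start 0 
rect ((0.42531654238700867, 0.18207882344722748), (0.09032195806503296, 0.15285159647464752), 8.003046035766602)
side sand 5157 lo [ 0.546 -0.326  0.041] hi [0.75  0.118 0.321]
scene table [[0.149, -0.614, -0.005]]
scene sw 415 lo [ 0.364 -0.268  0.032] hi [ 0.456 -0.172  0.06 ]
rect ((0.4110700786113739, -0.21960332989692688), (0.09010320156812668, 0.09073687344789505), 77.64059448242188)
scene st 613 lo [0.385 0.007 0.032] hi [0.469 0.242 0.083]
stop 43 [0.429 0.138 0.081]
start 35 [0.421 0.203 0.069]
rect ((0.4383849799633026, 0.12604817748069763), (0.09679996222257614, 0.2595241069793701), 8.342239379882812)
scene sand 4259 lo [ 0.408 -0.19   0.035] hi [0.761 0.225 0.336]
```

View pics/a.png

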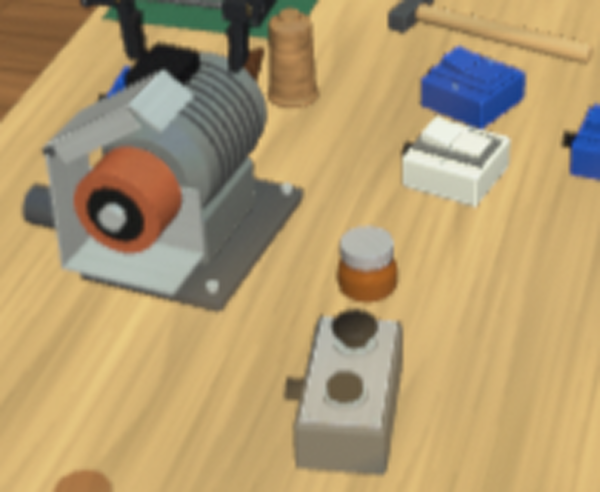

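View pics/wrist0.png

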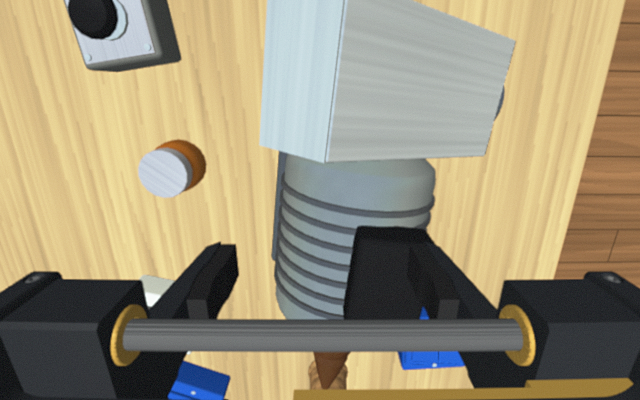

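The side crop shows the raised hood, the jar clear of the station, and start as the button nearer the camera. In the wrist view the hood's flat top has corners near (343,0), (327,162), (487,155) and (515,40), and its lip is to the left. I'll measure the hood here, then move to the switch.

```bash
python3 - <<'E'
from h import *
p,d,C=load("wrist0");X=cloud(d,C)
for uv in[(343,10),(328,160),(487,155),(514,42),(400,80),(350,80),(450,80),(300,80),(262,145),(330,130),(480,130),(395,250)]:print(uv,X[uv[1],uv[0]].round(4))
m=np.zeros(d.shape,np.uint8);cv2.fillPoly(m,[np.array([(355,15),(340,150),(475,145),(500,50)])],1)
P=X[m>0];c=P.mean(0);_,s,V=np.linalg.svd(P-c,full_matrices=False);n=V[2]*np.sign(V[2][2]);print(c,n,s[2]/len(P)**.5,"tilt",np.arccos(n[2]),"yaw",np.degrees(np.arctan2(-n[1],-n[0])))
print(C[2][:3,3])
E
```

```text
(343, 10) [0.6302 0.1098 0.2608]
(328, 160) [0.6255 0.0574 0.2585]
(487, 155) [8.228e-01 6.300e-03 2.000e-04]
(514, 42) [0.7258 0.1081 0.1959]
(400, 80) [0.6552 0.0876 0.2429]
(350, 80) [0.6335 0.0874 0.2574]
(450, 80) [0.6835 0.0881 0.2228]
(300, 80) [0.6146 0.0875 0.2513]
(262, 145) [0.5962 0.0602 0.2402]
(330, 130) [0.6261 0.0695 0.2605]
(480, 130) [0.7108 0.0623 0.2033]
(395, 250) [ 0.6672 -0.009   0.2098]
[0.66511661 0.0836938  0.23573116] [ 0.60388395 -0.06715952  0.79423785] 0.005744758954533004 tilt 0.6530441182359731 yaw 173.65406335242076
[0.62342157 0.08531816 0.38338832]
```

>>> step_arm(motion=[{"dy":-1,"claw":0},{"dy":-1},{"dy":-1},{"dy":-1,"dx":-0.6},{"dy":-1,"dx":-0.9},{"dy":-1,"dx":-1},{"dy":-1,"dx":-1}])

```text
$.motion[0]: bad value
```

>>> step_arm(motion=[{"dy":-1,"dx":-0.5,"claw":0},{"dy":-1,"dx":-1,"dz":0.1},{"dy":-1,"dx":-1,"dz":0.3},{"dy":-1,"dx":-1,"dz":0.4},{"dy":-1,"dx":-1,"dz":0.4}])

```text
$.motion[0]: bad value
```

>>> step_arm(motion=[{"wx":0,"wy":0,"wz":0,"dx":0,"dy":-1,"dz":0,"claw":0},{"wx":0,"wy":0,"wz":0,"dx":0,"dy":-1,"dz":0,"claw":0},{"wx":0,"wy":0,"wz":0,"dx":-0.6,"dy":-1,"dz":0,"claw":0},{"wx":0,"wy":0,"wz":0,"dx":-1,"dy":-1,"dz":0,"claw":0},{"wx":0,"wy":0,"wz":0,"dx":-1,"dy":-1,"dz":0,"claw":0}])

```text
clock: 0.65
tool_pos: [0.5441, -0.0865, 0.2385]
eef_rot: [0.71, 0.704, -0.002, 0.001]
contact_force: [-0.2, 0.1, -0.3]
opening: 0.569
finger_force: 0.0
```

>>> step_arm(motion=[{"wx":0,"wy":0,"wz":0,"dx":-0.5,"dy":-0.5,"dz":0,"claw":0},{"wx":0,"wy":0,"wz":0,"dx":-1,"dy":-1,"dz":0,"claw":0},{"wx":0,"wy":0,"wz":0,"dx":-1,"dy":-1,"dz":0,"claw":0}])

```text
clock: 0.95
tool_pos: [0.4603, -0.1637, 0.2383]
eef_rot: [0.709, 0.705, -0.003, -0.001]
contact_force: [-0.5, -0.1, 0.5]
opening: 0.3
finger_force: 0.0
```

>>> step_arm(motion=[{"wx":0,"wy":0,"wz":0,"dx":-0.5,"dy":-0.4,"dz":0,"claw":0},{"wx":0,"wy":0,"wz":0,"dx":-1,"dy":-0.6,"dz":0,"claw":0},{"wx":0,"wy":0,"wz":0,"dx":-1,"dy":-0.6,"dz":0,"claw":0},{"wx":0,"wy":0,"wz":0,"dx":-1,"dy":-0.6,"dz":0,"claw":0}])

```text
clock: 1.35
tool_pos: [0.4174, -0.24, 0.2387]
eef_rot: [0.708, 0.707, 0.0, 0.0]
contact_force: [0.1, 0.4, 0.8]
opening: 0.007
finger_force: 0.0
```

```bash
python3 - <<'E'
from h import *
print(get_state()["tool_pos"],get_state()["eef_rot"])
p,d,C=snap("wrist","wrist1");X=cloud(d,C)
m=((p.min(2)>120)&(np.ptp(p.astype(int),axis=2)<40)&(X[...,2]>.035)&(X[...,2]<.075)).astype(np.uint8)
m[280:]=0
n,l,st,ce=cv2.connectedComponentsWithStats(m);i=1+st[1:,4].argmax();P=X[l==i];print(st[i],ce[i])
print(cv2.minAreaRect(P[:,:2].astype(np.float32)))
T=P[P[:,2]>.057];print("raised",len(T),np.median(T,0),P[:,2].max())
E
```

```text
[ 0.41735078 -0.24004479  0.23869773] [7.07710920e-01 7.06501969e-01 4.63672528e-04 7.50917675e-05]
[ 267   92   97   97 6672] [312.93015588 140.01948441]
((0.40656888484954834, -0.2128678411245346), (0.08933636546134949, 0.08988164365291595), 76.9629135131836)
raised 341 [ 0.43433703 -0.21816862  0.05818786] 0.06031551642229599
```

View pics/wrist1.png

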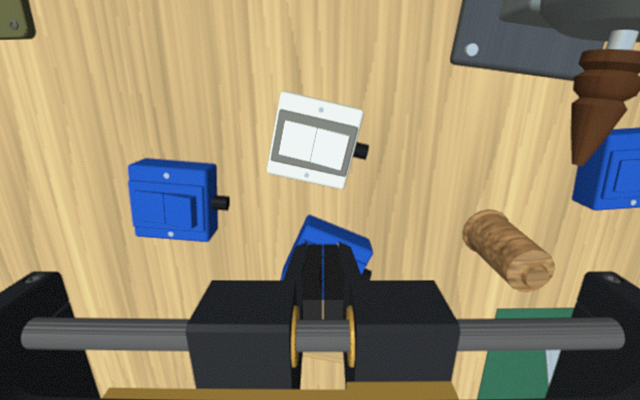

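The white rocker is at about (313,140). The centre is (0.4066, -0.2129) with yaw -13°, and it is off with the far half up. I'll approach with a slight tilt so the far edge of the fingertip leads.

>>> step_arm(motion=[{"wx":0.03,"wy":0,"wz":0,"dx":0.29,"dy":0.06,"dz":0.4,"claw":0},{"wx":0.056,"wy":0,"wz":0,"dx":0.29,"dy":0.06,"dz":0.9,"claw":0},{"wx":0.056,"wy":0,"wz":0,"dx":0.29,"dy":0.06,"dz":1,"claw":0},{"wx":0.056,"wy":0,"wz":0,"dx":0.29,"dy":0.06,"dz":1,"claw":0}])

```text
clock: 1.8
tool_pos: [0.4217, -0.215, 0.1577]
eef_rot: [0.703, 0.705, -0.062, -0.063]
contact_force: [-0.5, 0.0, -0.1]
opening: 0.003
finger_force: 0.0
```

>>> step_arm(motion=[{"wx":0,"wy":0,"wz":0,"dx":0,"dy":0.15,"dz":0.4,"claw":0},{"wx":0,"wy":0,"wz":0,"dx":0,"dy":0.15,"dz":0.85,"claw":0},{"wx":0,"wy":0,"wz":0,"dx":0,"dy":0.15,"dz":0.85,"claw":0},{"wx":0,"wy":0,"wz":0,"dx":0,"dy":0.15,"dz":0.85,"claw":0}])

```text
clock: 2.2
tool_pos: [0.4218, -0.2172, 0.0916]
eef_rot: [0.705, 0.704, -0.062, -0.061]
contact_force: [0.6, -0.2, 0.5]
opening: 0.006
finger_force: 0.0
```

>>> step_arm(motion=[{"wx":0,"wy":0,"wz":0,"dx":0,"dy":0.05,"dz":0.3,"claw":0},{"wx":0,"wy":0,"wz":0,"dx":0,"dy":0.07,"dz":0.37,"claw":0},{"wx":0,"wy":0,"wz":0,"dx":0,"dy":0.08,"dz":0.42,"claw":0},{"wx":0,"wy":0,"wz":0,"dx":0,"dy":0.08,"dz":0.46,"claw":0},{"wx":0,"wy":0,"wz":0,"dx":0,"dy":0.09,"dz":0.49,"claw":0},{"wx":0,"wy":0,"wz":0,"dx":0,"dy":0.09,"dz":0.49,"claw":0}])

```text
clock: 2.8
tool_pos: [0.4235, -0.2174, 0.0515]
eef_rot: [0.705, 0.704, -0.062, -0.06]
contact_force: [1.7, -1.2, 13.1]
opening: 0.004
finger_force: 6.4
```

>>> step_arm(motion=[{"wx":0,"wy":0,"wz":0,"dx":0,"dy":0,"dz":0.02,"claw":0},{"wx":0,"wy":0,"wz":0,"dx":0,"dy":0,"dz":0.02,"claw":0}])

```text
clock: 3.0
tool_pos: [0.4234, -0.2174, 0.0511]
eef_rot: [0.705, 0.704, -0.061, -0.06]
contact_force: [1.4, 0.3, 25.0]
opening: 0.005
finger_force: 12.7
```

>>> step_arm(motion=[{"wx":0,"wy":0,"wz":0,"dx":0,"dy":-0.08,"dz":-0.4,"claw":0},{"wx":-0.03,"wy":0,"wz":0,"dx":0,"dy":-0.15,"dz":-0.9,"claw":0},{"wx":-0.056,"wy":0,"wz":0,"dx":0,"dy":-0.17,"dz":-1,"claw":0},{"wx":-0.056,"wy":0,"wz":0,"dx":0,"dy":-0.17,"dz":-1,"claw":0}])

```text
clock: 3.4
tool_pos: [0.4196, -0.2174, 0.1312]
eef_rot: [0.708, 0.706, -0.001, 0.0]
contact_force: [-0.1, -0.0, -0.9]
opening: 0.007
finger_force: 0.0
```

>>> step_arm(motion=[{"wx":0,"wy":0,"wz":0,"dx":-0.2,"dy":0,"dz":-0.6,"claw":0},{"wx":0,"wy":0,"wz":0,"dx":-0.4,"dy":0,"dz":-1,"claw":0},{"wx":0,"wy":0,"wz":0,"dx":-0.4,"dy":0,"dz":-1,"claw":0},{"wx":0,"wy":0,"wz":0,"dx":-0.4,"dy":0,"dz":-1,"claw":0}])

```text
clock: 3.8
tool_pos: [0.4225, -0.2488, 0.2091]
eef_rot: [0.707, 0.707, -0.0, -0.0]
contact_force: [-0.5, 1.1, -0.6]
opening: 0.006
finger_force: 0.0
```

```bash
python3 - <<'E'
from h import *
print(get_state()["tool_pos"])
p,d,C=snap("wrist","wrist2");X=cloud(d,C)
c=np.array([.4066,-.2129]);u=np.array([np.cos(-.227),np.sin(-.227)]);R=X[...,:2]-c;a=R@u;b=R@np.array([-u[1],u[0]])
for s in range(-30,31,6):
    m=(abs(a-s/1000)<.003)&(abs(b)<.013)&(X[...,2]<.08);print(s,m.sum(),np.median(X[m][:,2]).round(4) if m.any() else "")
E
```

```text
[ 0.42254334 -0.24884698  0.20908673]
-30 192 0.0587
-24 190 0.0571
-18 184 0.0556
-12 181 0.0542
-6 182 0.0528
0 175 0.0513
6 175 0.0508
12 171 0.0503
18 169 0.0498
24 167 0.0493
30 167 0.0487
```

The rocker is fully on: the profile matches, 0.0513 at the pivot falling to 0.0487 at the far end. Next is the hood.

>>> step_arm(motion=[{"wx":0,"wy":0,"wz":0,"dx":0.1,"dy":0,"dz":-0.6,"claw":0},{"wx":0,"wy":0,"wz":0,"dx":0.6,"dy":0,"dz":-1,"claw":0},{"wx":0,"wy":0,"wz":0,"dx":1,"dy":0.4,"dz":-1,"claw":0},{"wx":0,"wy":0,"wz":0,"dx":1,"dy":0.8,"dz":-1,"claw":0}])

```text
clock: 4.25
tool_pos: [0.4868, -0.1625, 0.2893]
eef_rot: [0.704, 0.71, 0.001, -0.002]
contact_force: [1.6, -0.3, -0.4]
opening: 0.003
finger_force: 0.0
```

>>> step_arm(motion=[{"wx":0,"wy":0,"wz":0,"dx":0.5,"dy":0.5,"dz":-0.2,"claw":0},{"wx":0,"wy":0,"wz":0,"dx":1,"dy":1,"dz":-0.4,"claw":0},{"wx":0,"wy":0,"wz":0,"dx":1,"dy":1,"dz":-0.4,"claw":0}])

```text
clock: 4.55
tool_pos: [0.5692, -0.082, 0.3204]
eef_rot: [0.704, 0.71, 0.001, -0.002]
contact_force: [-0.1, 0.6, -0.3]
opening: 0.006
finger_force: 0.0
```

>>> step_arm(motion=[{"wx":0,"wy":0,"wz":0,"dx":0.5,"dy":0.5,"dz":0,"claw":0},{"wx":0,"wy":0,"wz":0,"dx":1,"dy":1,"dz":0,"claw":0},{"wx":0,"wy":0,"wz":0,"dx":1,"dy":1,"dz":0,"claw":0},{"wx":0,"wy":0,"wz":0,"dx":1,"dy":1,"dz":0,"claw":0}])

```text
clock: 4.95
tool_pos: [0.6463, -0.0043, 0.3183]
eef_rot: [0.705, 0.709, -0.001, -0.002]
contact_force: [-0.7, -0.6, -0.6]
opening: -0.001
finger_force: 0.0
```

>>> step_arm(motion=[{"wx":0,"wy":0,"wz":0,"dx":0.5,"dy":0.2,"dz":0,"claw":0},{"wx":0,"wy":0,"wz":0,"dx":1,"dy":0.2,"dz":0,"claw":0},{"wx":0,"wy":0,"wz":0,"dx":1,"dy":0.2,"dz":0,"claw":0},{"wx":0,"wy":0,"wz":0,"dx":1,"dy":0.2,"dz":0,"claw":0},{"wx":0,"wy":0,"wz":0,"dx":1,"dy":0.2,"dz":0.2,"claw":0}])

```text
clock: 5.45
tool_pos: [0.6629, 0.0688, 0.3064]
eef_rot: [0.708, 0.706, 0.0, 0.002]
contact_force: [-0.5, 0.7, 0.5]
opening: 0.009
finger_force: 0.0
```

>>> step_arm(motion=[{"wx":0,"wy":0,"wz":0,"dx":0.15,"dy":0,"dz":0.1,"claw":0},{"wx":0,"wy":0,"wz":0,"dx":0.15,"dy":0,"dz":0.3,"claw":0},{"wx":0,"wy":0,"wz":0,"dx":0.15,"dy":0,"dz":0.45,"claw":0},{"wx":0,"wy":0,"wz":0,"dx":0.15,"dy":0,"dz":0.55,"claw":0},{"wx":0,"wy":0,"wz":0,"dx":0.15,"dy":0,"dz":0.65,"claw":0},{"wx":0,"wy":0,"wz":0,"dx":0.15,"dy":0,"dz":0.75,"claw":0},{"wx":0,"wy":0,"wz":0,"dx":0.15,"dy":0,"dz":0.85,"claw":0}])

```text
clock: 6.15
tool_pos: [0.6628, 0.0832, 0.2375]
eef_rot: [0.707, 0.707, 0.001, 0.0]
contact_force: [-0.9, 0.7, 2.8]
opening: 0.004
finger_force: 1.1
```

>>> step_arm(motion=[{"wx":0,"wy":0,"wz":0,"dx":0,"dy":0,"dz":0.06,"claw":0},{"wx":0,"wy":0,"wz":0,"dx":0,"dy":0,"dz":0.12,"claw":0},{"wx":0,"wy":0,"wz":0,"dx":0,"dy":0,"dz":0.18,"claw":0},{"wx":0,"wy":0,"wz":0,"dx":0,"dy":0,"dz":0.24,"claw":0},{"wx":0,"wy":0,"wz":0,"dx":0,"dy":0,"dz":0.3,"claw":0},{"wx":0,"wy":0,"wz":0,"dx":0,"dy":0,"dz":0.36,"claw":0},{"wx":0,"wy":0,"wz":0,"dx":0,"dy":0,"dz":0.42,"claw":0}])

```text
clock: 6.85
tool_pos: [0.662, 0.0833, 0.2033]
eef_rot: [0.707, 0.707, -0.0, -0.0]
contact_force: [-1.7, 0.9, 2.2]
opening: 0.007
finger_force: 1.3
```

>>> step_arm(motion=[{"wx":0,"wy":0,"wz":0,"dx":0,"dy":0,"dz":0.03,"claw":0},{"wx":0,"wy":0,"wz":0,"dx":0,"dy":0,"dz":0.06,"claw":0}])

```text
clock: 7.05
tool_pos: [0.662, 0.0833, 0.1986]
eef_rot: [0.707, 0.707, -0.0, -0.0]
contact_force: [-2.4, 1.0, 2.8]
opening: 0.002
finger_force: 1.2
```

>>> step_arm(motion=[{"wx":0,"wy":0,"wz":0,"dx":0,"dy":0,"dz":0.02,"claw":0},{"wx":0,"wy":0,"wz":0,"dx":0,"dy":0,"dz":0.035,"claw":0},{"wx":0,"wy":0,"wz":0,"dx":0,"dy":0,"dz":0.035,"claw":0}])

```text
clock: 7.35
tool_pos: [0.662, 0.0833, 0.1975]
eef_rot: [0.707, 0.707, -0.0, 0.0]
contact_force: [-5.0, 0.2, 9.4]
opening: 0.008
finger_force: 4.7
```

>>> step_arm(motion=[{"wx":0,"wy":0,"wz":0,"dx":0,"dy":0,"dz":0.02,"claw":0},{"wx":0,"wy":0,"wz":0,"dx":0,"dy":0,"dz":0.02,"claw":0}])

```text
clock: 7.55
tool_pos: [0.662, 0.0833, 0.1974]
eef_rot: [0.707, 0.707, 0.0, 0.0]
contact_force: [-7.6, -0.7, 17.2]
opening: 0.006
finger_force: 8.7
```

>>> step_arm(motion=[{"wx":0,"wy":0,"wz":0,"dx":0,"dy":0,"dz":-0.4,"claw":0},{"wx":0,"wy":0,"wz":0,"dx":0,"dy":-0.4,"dz":-0.9,"claw":0},{"wx":0,"wy":0,"wz":0,"dx":0,"dy":-1,"dz":-1,"claw":0},{"wx":0,"wy":0,"wz":0,"dx":0,"dy":-1,"dz":-1,"claw":0}])

```text
clock: 7.95
tool_pos: [0.5746, 0.0827, 0.2748]
eef_rot: [0.706, 0.708, -0.004, -0.002]
contact_force: [0.8, 0.5, 0.4]
opening: 0.007
finger_force: 0.0
```

```bash
python3 - <<'E'
from h import *
print(get_state()["tool_pos"])
p,d,C=snap("wrist","wrist3");X=cloud(d,C)
m=(X[...,2]>.18)&(X[...,2]<.23)&(X[...,1]>.055)&(X[...,1]<.11)&(X[...,0]>.62)&(X[...,0]<.71)
for a in np.arange(.6,.75,.015):
    k=(abs(X[...,0]-a)<.003)&(abs(X[...,1]-.085)<.02)&(X[...,2]>.1);print(round(a,3),k.sum(),np.median(X[k][:,2]).round(4) if k.any() else "")
E
```

```text
[0.57458385 0.08271708 0.27478355]
0.6 1282 0.3617
0.615 453 0.1964
0.63 441 0.1964
0.645 441 0.1964
0.66 406 0.1964
0.675 407 0.1964
0.69 399 0.1963
0.705 413 0.1964
0.72 348 0.1953
0.735 0 
0.75 0
```

View pics/wrist3.png

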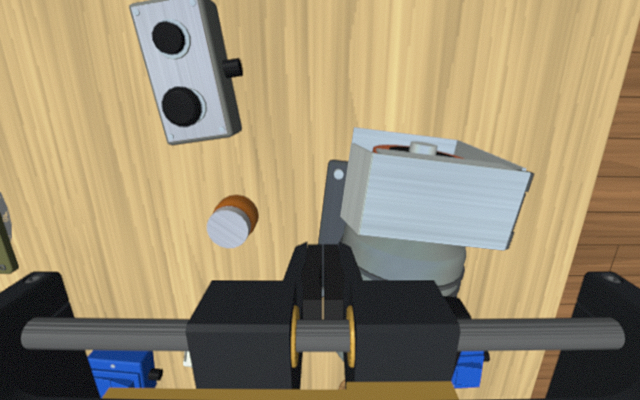

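The hood is level at 0.196 m, so it is fully shut. Start is the smaller cap at (169,39) and stop the larger at (181,106).

```bash
python3 - <<'E'
from h import *
p,d,C=load("wrist3");X=cloud(d,C)
for nm,(a,b,c,e),z in(("start",(145,12,195,62),.068),("stop",(155,80,208,135),.083)):
    m=(p[b:e,a:c].max(2)<60).astype(np.uint8);n,l,st,ce=cv2.connectedComponentsWithStats(m);i=1+st[1:,4].argmax()
    m=(l==i)&(X[b:e,a:c,2]>z-.004);P=X[b:e,a:c][m];print(nm,m.sum(),((P.min(0)+P.max(0))/2).round(4),np.ptp(P,axis=0).round(4),ray([ce[i]+[a,b]],z,C).round(4))
E
```

```text
start 736 [0.4875 0.1982 0.242 ] [0.1734 0.0595 0.3559] [[0.4168 0.2135 0.068 ]]
stop 897 [0.4904 0.1485 0.2495] [0.1676 0.0399 0.341 ] [[0.4278 0.1478 0.083 ]]
```

>>> step_arm(motion=[{"wx":0,"wy":0,"wz":0,"dx":0.4,"dy":-0.5,"dz":0,"claw":0},{"wx":0,"wy":0,"wz":0,"dx":0.8,"dy":-1,"dz":0,"claw":0},{"wx":0,"wy":0,"wz":0,"dx":0.8,"dy":-1,"dz":0,"claw":0},{"wx":0,"wy":0,"wz":0,"dx":0.8,"dy":-1,"dz":0,"claw":0}])

```text
clock: 8.4
tool_pos: [0.503, 0.1484, 0.2747]
eef_rot: [0.706, 0.708, 0.001, 0.0]
contact_force: [0.2, 0.0, -0.6]
opening: 0.002
finger_force: 0.0
```

>>> step_arm(motion=[{"wx":0,"wy":0,"wz":0,"dx":0.4,"dy":-0.4,"dz":0.2,"claw":0},{"wx":0,"wy":0,"wz":0,"dx":0.85,"dy":-0.95,"dz":0.6,"claw":0},{"wx":0,"wy":0,"wz":0,"dx":0.85,"dy":-0.95,"dz":1,"claw":0},{"wx":0,"wy":0,"wz":0,"dx":0.85,"dy":-0.95,"dz":1,"claw":0},{"wx":0,"wy":0,"wz":0,"dx":0.85,"dy":-0.95,"dz":1,"claw":0}])

```text
clock: 8.9
tool_pos: [0.4284, 0.2143, 0.1945]
eef_rot: [0.708, 0.706, -0.0, 0.001]
contact_force: [0.4, -0.3, 1.1]
opening: 0.007
finger_force: 0.0
```

Next I shift 12 mm toward the robot and go down to about z=0.085.

>>> step_arm(motion=[{"wx":0,"wy":0,"wz":0,"dx":0,"dy":-0.15,"dz":0.2,"claw":0},{"wx":0,"wy":0,"wz":0,"dx":0,"dy":-0.15,"dz":0.6,"claw":0},{"wx":0,"wy":0,"wz":0,"dx":0,"dy":-0.15,"dz":1,"claw":0},{"wx":0,"wy":0,"wz":0,"dx":0,"dy":-0.15,"dz":1,"claw":0},{"wx":0,"wy":0,"wz":0,"dx":0,"dy":-0.15,"dz":1,"claw":0}])

```text
clock: 9.4
tool_pos: [0.4166, 0.2147, 0.1157]
eef_rot: [0.708, 0.706, 0.001, 0.001]
contact_force: [-0.7, 0.4, 0.1]
opening: 0.006
finger_force: 0.0
```

>>> step_arm(motion=[{"wx":0,"wy":0,"wz":0,"dx":0,"dy":0,"dz":0.2,"claw":0},{"wx":0,"wy":0,"wz":0,"dx":0,"dy":0,"dz":0.4,"claw":0},{"wx":0,"wy":0,"wz":0,"dx":0,"dy":0,"dz":0.4,"claw":0}])

```text
clock: 9.7
tool_pos: [0.4158, 0.2151, 0.0834]
eef_rot: [0.708, 0.707, 0.001, 0.001]
contact_force: [0.8, 0.9, 0.3]
opening: 0.002
finger_force: 0.0
```

>>> step_arm(motion=[{"wx":0,"wy":0,"wz":0,"dx":0,"dy":0,"dz":0.1,"claw":0},{"wx":0,"wy":0,"wz":0,"dx":0,"dy":0,"dz":0.17,"claw":0},{"wx":0,"wy":0,"wz":0,"dx":0,"dy":0,"dz":0.21,"claw":0},{"wx":0,"wy":0,"wz":0,"dx":0,"dy":0,"dz":0.24,"claw":0},{"wx":0,"wy":0,"wz":0,"dx":0,"dy":0,"dz":0.26,"claw":0},{"wx":0,"wy":0,"wz":0,"dx":0,"dy":0,"dz":0.27,"claw":0},{"wx":0,"wy":0,"wz":0,"dx":0,"dy":0,"dz":0.27,"claw":0}])

```text
clock: 10.4
tool_pos: [0.4151, 0.2155, 0.0623]
eef_rot: [0.707, 0.707, 0.001, 0.001]
contact_force: [0.2, -0.7, 14.6]
opening: 0.003
finger_force: 7.8
```

>>> step_arm(motion=[{"wx":0,"wy":0,"wz":0,"dx":0,"dy":0,"dz":0.01,"claw":0},{"wx":0,"wy":0,"wz":0,"dx":0,"dy":0,"dz":0.01,"claw":0},{"wx":0,"wy":0,"wz":0,"dx":0,"dy":0,"dz":-0.3,"claw":0},{"wx":0,"wy":0,"wz":0,"dx":0,"dy":0,"dz":-0.8,"claw":0},{"wx":0,"wy":0,"wz":0,"dx":0,"dy":0,"dz":-1,"claw":0},{"wx":0,"wy":0,"wz":0,"dx":0,"dy":0,"dz":-1,"claw":0}])

```text
clock: 11.0
tool_pos: [0.4151, 0.2158, 0.1429]
eef_rot: [0.707, 0.707, 0.002, 0.0]
contact_force: [0.6, -0.2, 0.1]
opening: 0.002
finger_force: 0.0
```

>>> step_arm(motion=[{"wx":0,"wy":0,"wz":0,"dx":0,"dy":0,"dz":-0.5,"claw":0},{"wx":0,"wy":0,"wz":0,"dx":0,"dy":0,"dz":-1,"claw":0},{"wx":0,"wy":0,"wz":0,"dx":0,"dy":0,"dz":-1,"claw":0}])

```text
clock: 11.3
tool_pos: [0.416, 0.2166, 0.2238]
eef_rot: [0.707, 0.707, 0.003, 0.001]
contact_force: [-0.2, 0.1, -0.6]
opening: 0.009
finger_force: 0.0
```

```bash
python3 - <<'E'
from h import *
print(get_state()["tool_pos"],get_state()["contact_force"]);snap("side","side4")
E
```

```text
[0.41602635 0.21655576 0.223782  ] [-0.19719196  0.1232064  -0.5877975 ]
```

View pics/side4.png

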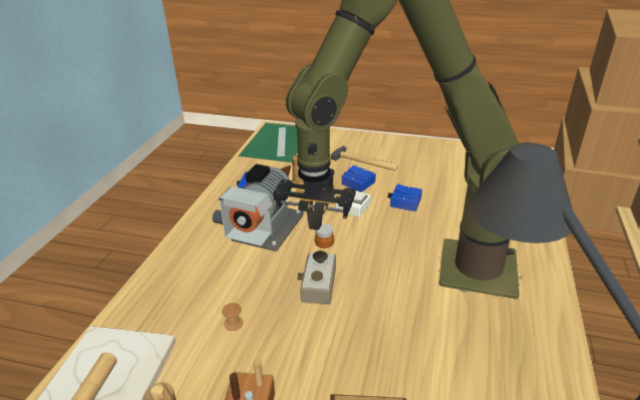

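The side view shows the hood shut at (250,205) and the start button up at (316,275). The jar, reel and hammer have not moved (the arm hides most of the cone), and the robot touches nothing.

```bash
python3 -c "
from plant import workorder
print(workorder.finish_job())"
```

```text
the job is handed in; nothing more can be done
None
```

The job is handed in: I pressed the extractor rocker fully on, pushed the hood fully down, then pressed the start button right in and released it, in that order and in about 11 s, never going near the stop button and leaving the thread cone, reel, jar and hammer alone.

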